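# Set the ratchet to tighten and clamp the phone frame

### The arm

A 6-joint arm with a two-finger parallel gripper is mounted at the origin on the work surface. World frame = base frame: x ahead of the robot, y to its left, z up, the work surface at z = 0. Lengths are in mm, angles in rad, forces in N, time in s.
With the tool pointing down it reaches from about 300 to 775 mm from the base axis. Payload 14.6 kg.
Tool frame: the origin (TCP) lies at the very end of the fingers, on their centre line; the grasp point (between the pads) lies 19 mm behind it; z points along the fingers, y is the line along which they close (so a half turn about z gives the same grasp; the last joint's range is limited). The gripper opens to 94 mm and grips with 3 to 60 N. Pads are 16 mm wide; open, the fingers measure 119 mm over their backs; the gripper's body (75 mm by 177 mm) begins 78 mm behind the grasp point.
Start: joints at [1.173, 0.3, 1.521, -0, 1.321, -0.067], TCP at [178.637, 520.171, 205.446] pointing down, gripper open.
Joint ranges: [-3.03, 3.03], [-0.79, 2.21], [0.23, 2.52], [-1.04, 4.18], [0, 3.07], [-2.55, 2.55]. Speed limits (rad/s): [2.22, 2.22, 2.57, 3.14, 3.14, 3.14].

### API

Orientations are given as [roll, pitch, yaw] about the fixed x, y, z axes, in that order (R = Rz(yaw) Ry(pitch) Rx(roll)).
In Python, from cell import manip, camera, get_calibration gives the robot as it stands. The module is installed in compiled form; this text tells all that it offers.
- The arm moves only by the tool jog_arm, never from a script. Its argument "plan" is one flat list of numbers, 6 for each row, row after row: the shift along the world's x, y, z in m, then the turn, a rotation vector about the world's x, y, z in degrees. A call has 1 to 20 rows; each row is the pose to reach, as a shift and turn from the pose commanded when the call began; what a row does not reach only later rows make up. A row lasts 1/10 s, in which the tool goes at most 50 mm and 8.59 degrees, less where a joint would pass 70% of its speed; a pose out of reach is approached as far as the arm can. A call with a gripper value outside its range is refused whole. "claw" is the finger opening in m, from 0 to 0.094, set as the call begins (left out, the last holds). The fingers move at their own pace and stop on an object; "force" is the grip in N (left out, the last holds). Time passes only in rows, so rows that repeat a pose let the fingers close. It gives the time, the measured TCP pose, the force, the opening and the grip force at its end, in the units of the state.
- manip.read_state(): the state, without advancing time (a new reading comes with each control period).
- camera(name): name is "side" or "top"; returns (picture, depth): 400x640x3 uint8, red, green, blue; 400x640 float32, mm along the optical axis (not along the pixel's ray), 0 where there is no reading.
- get_calibration(name): a dict with "fx", "fy", "cx", "cy" (pixels), "origin" and "attitude" of the camera in the world. Camera axes: x right, y down, z forward; pixel columns grow to the right and rows downward; lengths in mm; the calibration is good to about 2 mm. A picture is of the moment at which its call begins. get_calibration takes no time and is no camera call.
- manip.sign_off(): hands the job in; it is judged then, once.
The state is a dict: "clock": time; "joints": joint angles; "qd": joint speeds; "effort": joint torques, N m; "eef_pos": TCP position; "eef_rot": TCP orientation; "wrist_force": force on the tool from outside, world axes, zero at the start; "moment": the same for the moment, N m; "finger_gap": finger opening in mm; "finger_force": force on a finger pad.
Only numpy, scipy, OpenCV 4.12 (cv2) and the standard library are available. Lean on these libraries where they do the work, as an engineer would, in place of code of your own. Each camera call takes 0.05 s, during which the arm holds its last target. There are 200 camera calls.

### The job

Grip the phone frame in the ratchet clamp on the repair bench. The ratchet is still set to loosen: flip its direction lever to tighten first, then work the handle to and fro until the jaw holds the frame firmly against the back stop, but gently, without overtightening it; feel for the rise in effort, because the frame bends if it is squeezed hard. Leave the lever set to tighten, let go of everything, and do not touch the frame or the jaw or disturb the other things on the bench.

Things in the scene. Friction and masses are not known exactly. Their poses are not given: they have to be found in the camera images.
- clamp: Ratchet clamp: aluminium base plate 190 x 250 x 14 mm, fixed to the bench, with a toothed steel wheel (56 mm across) on an upright spindle. Origin on the bench below the spindle; z up; y points from the spindle to the jaw, phone frame and back stop (a steel bar whose face is somewhere 149 to 155 mm from the spindle); the handle points roughly along -y, over the bench. x is to the right when looking along y.
- spindle_axis (a point): Point on the spindle axis, 54 mm above the bench, on top of the handle's round head (52 mm across). Handle and wheel turn about the vertical through it. With the lever set to tighten a clockwise stroke idles for up to 0.35 rad until a tooth is caught, then turns the wheel; the anticlockwise return clicks over the teeth. Set to loosen it is the reverse: anticlockwise strokes open the jaw, clockwise ones only click.
- handle (a joint): Handle angle, rad: 0 when the handle points straight along the clamp's -y; grows clockwise seen from above, the tightening direction (the knob then moves towards the clamp's -x). Hard stops at -0.6 and +0.6. One stroke is not always enough.
- knob_grip (a point): Middle of the grey upright knob near the handle's end: a round post 19 mm in diameter, 54 to 104 mm above the bench; this point is 79 mm above the bench and 120 mm from the spindle axis. The flat handle bar (20 mm wide, top at 54 mm) lies below it. Turning the wheel unloaded takes about 5 to 7 N more at the knob than idling; the return stroke up to about 4 N.
- pawl (a joint): Direction lever, rad, relative to the handle; grows clockwise seen from above. Springs over centre to either side: negative (-0.34 to -0.12) = loosen, as at the start; positive (0.12 to 0.34) = tighten. It rests at only 0.12 to 0.15 while its tip lies on top of a tooth, and rocks between 0.12 and 0.34 during return strokes.
- tab_tip (a point): Middle of the lever's upright fin, 77 mm above the bench, almost over the spindle: steel, 8 mm thick (across the handle), 16 mm wide (along it), from 62 to 92 mm above the bench. The lever bar under it (top 62 mm) pivots on the handle 47 mm from the spindle, 44 mm from the fin. To set tighten push the fin square to the handle towards the clamp's +x, 1 to 3 N: 13 to 30 mm in all, snapping over half way.
- jaw: Moving jaw: steel bar 130 mm long (x), 21 mm thick (y) with a springy rubber face, 14.5 to 40.5 mm above the bench. Origin not on the bar: the face is 62 mm from it along y; the origin is under the spindle with the jaw fully back. Moves 20 mm per rad of wheel and stays where left; 12 to 18 mm of travel are needed. Once the frame is pinched, each newton more at the knob adds about 6 to 10 N of jaw force; 10 to 30 is right.
- phone: Dark phone mid-frame with battery and board, 150 (x) x 75 (y) x 10 mm, lying flat on the base plate between jaw and back stop. Origin at the centre of its underside, 14 mm above the bench.
- tape_roll: Bystander: roll of brown tape, 84 mm across, 19 mm high. Origin under its centre.
- screw_tray: Bystander: small aluminium screw tray 100 x 70 x 22 mm. Origin under its centre.
- flux_jar: Bystander: amber glass jar 48 mm across, 55 mm high. Origin under its centre.
Mind the look-alikes: they are no part of the job. What is meant by the phone is not green, purple or turquoise, and is the larger of those in its own colour.

How it is judged:
By the outcome, as a careful person would: the job done as asked, in the order asked, and still so for the second after the job is handed in, with the robot touching nothing.
It also fails if it takes over 69 s, if anything falls off the work surface, if the arm or the gripper's body presses on something with over 40 N, if the wrist force passes 120 N, or if a joint passes its speed limit or range.

## Working session

There is one attempt and no reset: what is moved stays moved. The work goes in short steps, Python scripts to look and compute and a tool call to move; the robot and the scene stay as the last step left them, time stands still between calls to the robot, and variables do not carry over. Pictures are saved under pics/ and viewed, at most 10 in all, crops included, and the job is handed in when it is done.

Besides the shell and the picture viewer there is one more tool, called after "Request:" as a command line: name --argument value ..., lists and objects as JSON in quotes. jog_arm: Moves the arm, as the interface text tells. Its arguments: {"type":"object","properties":{"plan":{"type":"array"},"claw":{"type":"number"},"force":{"type":"number"}},"required":["plan"]}

```bash
mkdir -p pics
cat > h.py <<'E'
import numpy as np, cv2
from cell import manip, camera, get_calibration
def look(n,f):
    p,d=camera(n); cv2.imwrite(f'pics/{f}.png',p[:,:,::-1]); np.savez(f'pics/{f}.npz',p=p,d=d); return p,d
def cal(n):
    c=get_calibration(n); return c
def R(c):
    a=np.array(c['attitude'],float)
    if a.shape==(3,3): return a
    from scipy.spatial.transform import Rotation as Ro
    return Ro.from_euler('xyz',a).as_matrix() if a.size==3 else Ro.from_quat(a).as_matrix()
def ray(n,u,v,z):
    c=cal(n); d=R(c)@np.array([(u-c['cx'])/c['fx'],(v-c['cy'])/c['fy'],1]); o=np.array(c['origin'],float)
    return o+d*(z-o[2])/d[2]
def pts(n,d):
    c=cal(n); v,u=np.mgrid[:400,:640]
    P=np.stack([(u-c['cx'])/c['fx']*d,(v-c['cy'])/c['fy']*d,d],-1)
    return P@R(c).T+np.array(c['origin'])
E
python3 - <<'E'
from h import *
for n in('top','side'):
    print(n,cal(n)); look(n,n+'0')
print(manip.read_state())
E
```

```text
top {'fx': 471.98000909981977, 'fy': 471.98000909981977, 'cx': 323.8079957708522, 'cy': 193.0586765660299, 'origin': array([ 252.67609238,   -3.05139929, 1290.56618139]), 'attitude': array([-2.96297423, -0.01988419, -1.54266052])}
side {'fx': 508.2780759039243, 'fy': 508.2780759039243, 'cx': 325.213615709913, 'cy': 193.50404055450264, 'origin': array([ 327.05681276, 1045.73573795, 1122.30798252]), 'attitude': array([-2.35146105,  0.01979932, -3.02222629])}
{'clock': 0.1, 'joints': array([ 1.17336749e+00,  3.00407288e-01,  1.52147453e+00,  3.83682264e-05,
        1.32071685e+00, -6.66037853e-02]), 'qd': array([ 1.62529786e-03, -1.64900798e-03, -2.20064665e-03,  1.49996286e-04,
        6.75966193e-04,  4.91578487e-05]), 'effort': array([ 2.84395028e-03, -5.32641327e+01, -3.53284585e+01,  7.10261171e-02,
        2.35156284e-02, -6.42423970e-05]), 'eef_pos': array([178.56229894, 519.97329411, 204.96641091]), 'eef_rot': array([-3.14059135e+00, -1.04037397e-04,  2.81075803e+00]), 'wrist_force': array([0.27043782, 0.10168176, 0.0944308 ]), 'moment': array([0.03609226, 0.0116711 , 0.04123866]), 'finger_force': 0.0, 'finger_gap': 94.19181818528118}
```

View pics/top0.png

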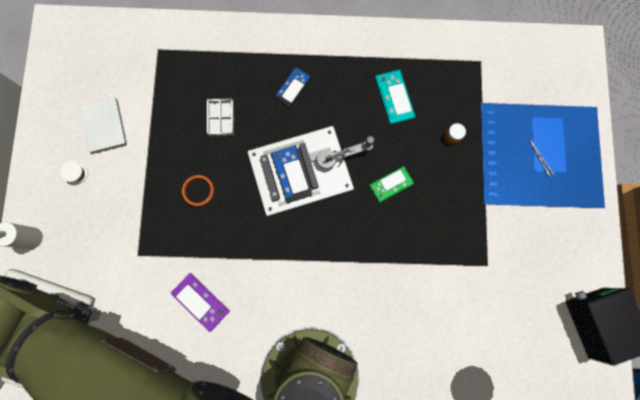

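View pics/side0.png

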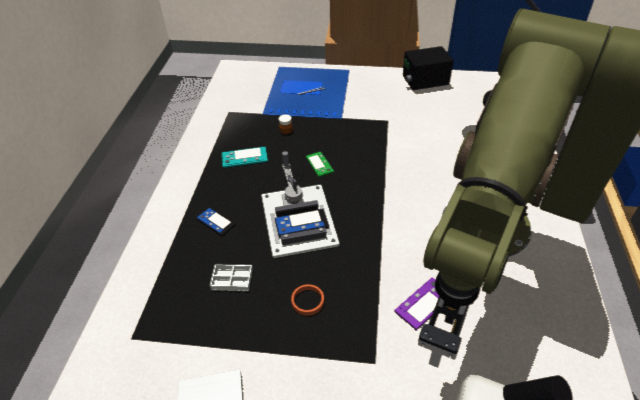

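The top view shows the clamp plate around (300,170) with its jaw side to the left, the head at about (325,160) and the knob near (369,142). In the side view the head is at (293,195) and the knob at (286,157). Next I'll zoom in and measure.

Run:
```python
from h import *
a=np.load('pics/top0.npz');b=np.load('pics/side0.npz')
c1=cv2.resize(a['p'][115:225,240:390],None,fx=5,fy=5,interpolation=cv2.INTER_CUBIC)[:,:,::-1]
cv2.imwrite('pics/c1.png',c1)
c2=cv2.resize(b['p'][140:260,250:350],None,fx=5,fy=5,interpolation=cv2.INTER_CUBIC)[:,:,::-1]
cv2.imwrite('pics/c2.png',c2)
for n,q in(('top',a),('side',b)):
    P=pts(n,q['d'].astype(float)); 
    m=(P[...,0]>250)&(P[...,0]<480)&(P[...,1]>-160)&(P[...,1]<220)&(q['d']>0)
    for lo,hi in((93,115),(80,93),(64,80),(46,60)):
        k=m&(P[...,2]>lo)&(P[...,2]<hi); print(n,lo,hi,k.sum(),P[k].mean(0).round(1),P[k].std(0).round(1), np.argwhere(k).mean(0).round(1))
    k=m&(q['p'].min(-1)>190)&(P[...,2]<20)
    cn,_=cv2.findContours(k.astype('uint8'),0,2); print(n,P[k][:,2].mean())
    r=cv2.minAreaRect(np.vstack([c for c in cn if cv2.contourArea(c)>20])); 
    C=np.array([ray(n,u,v,14) for u,v in cv2.boxPoints(r)]); print(C.round(1), C.mean(0).round(1))
```

```text
top 93 115 0 [nan nan nan] [nan nan nan] [nan nan]
top 80 93 0 [nan nan nan] [nan nan nan] [nan nan]
top 64 80 0 [nan nan nan] [nan nan nan] [nan nan]
top 46 60 4 [467.1 110.7  46.7] [4.9 4.6 0.7] [195.5 274.2]
top 2.58856890865554
[[ 250.1  216.3   14. ]
 [ 480.1  224.1   14. ]
 [ 481.1 -161.4   14. ]
 [ 250.1 -157.    14. ]] [365.3  30.5  14. ]
side 93 115 0 [nan nan nan] [nan nan nan] [nan nan]
side 80 93 0 [nan nan nan] [nan nan nan] [nan nan]
side 64 80 0 [nan nan nan] [nan nan nan] [nan nan]
side 46 60 3 [471.7 117.4  47.4] [2.2 4.2 0.6] [230.3 321. ]
side 2.834266890435948
[[ 468.7  247.3   14. ]
 [ 512.3 -133.    14. ]
 [ 250.8 -150.5   14. ]
 [ 250.8  230.1   14. ]] [370.7  48.5  14. ]<stdin>:11: RuntimeWarning: Mean of empty slice.
  ret = um.true_divide(
  ret = _var(a, axis=axis, dtype=dtype, out=out, ddof=ddof,
  arrmean = um.true_divide(arrmean, div, out=arrmean,
  ret = um.true_divide(
```

View pics/c1.png

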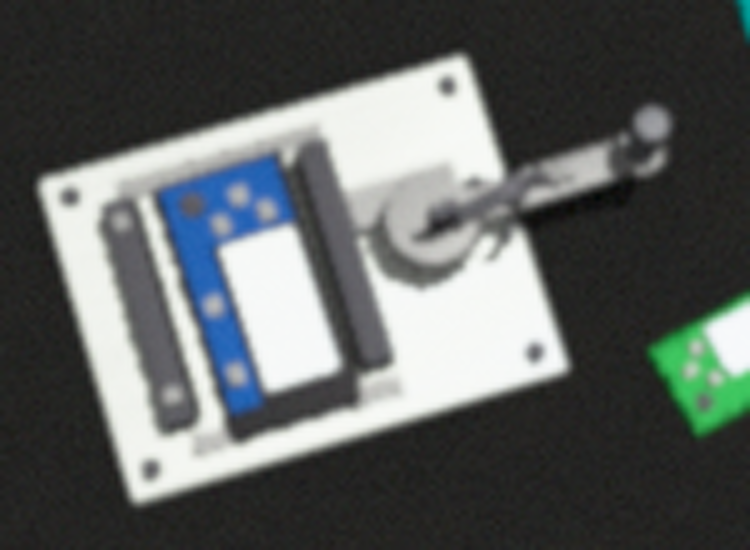

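View pics/c2.png

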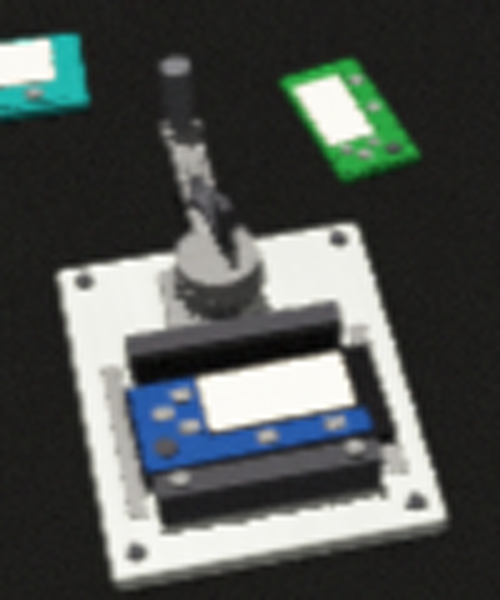

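Both crops agree. In the top crop the knob top is at (653,122), the head at (427,225) and the fin is the dark bar at (437,220). In the side crop the knob top is at (175,66), the head at (218,258) and the fin at about (230,245). Next I convert these to positions.

Run:
```python
from h import *
def t(p,z): return ray('top',(p[0]+.5)/5-.5+240,(p[1]+.5)/5-.5+115,z)
def s(p,z): return ray('side',(p[0]+.5)/5-.5+250,(p[1]+.5)/5-.5+140,z)
ct=np.array([t(p,14) for p in((465,55),(38,185),(135,503),(570,370))]); cs=np.array([s(p,14) for p in((58,270),(115,587),(445,525),(357,225))])
print(ct.round(1),ct.mean(0));print(cs.round(1),cs.mean(0))
for C in(ct,cs):
    y=(C[1]-C[0])+(C[2]-C[3]); print('yaw of clamp y',np.arctan2(y[1],y[0]), np.linalg.norm(y)/2)
print('knob',t((653,122),104),s((175,66),104)); print('head',t((427,225),54),s((218,258),54))
a=np.load('pics/top0.npz');P=pts('top',a['d'].astype(float))
k=(a['p'].min(-1)>190)&(P[...,2]>8)&(P[...,2]<22)
k[:, :240]=0;k[:,390:]=0;k[:115]=0;k[225:]=0
cn,_=cv2.findContours(k.astype('uint8'),0,2);r=cv2.minAreaRect(np.vstack(cn));print(r)
z=P[...,2][115:225,240:390]; print(z[20:46:3,10:].max(), )
for v in range(136,172,3): print(v,P[v,305:380:3,2].round().astype(int))
```

```text
[[ 678.   -41.3   14. ]
 [ 594.3  194.6   14. ]
 [ 417.7  131.9   14. ]
 [ 498.9 -103.7   14. ]] [547.24191064  45.35057323  14.        ]
[[ 680.2  -42.6   14. ]
 [ 597.   198.8   14. ]
 [ 420.3  136.2   14. ]
 [ 500.1 -101.1   14. ]] [549.40207738  47.83839481  14.        ]
yaw of clamp y 1.9073295594068875 249.73000857755991
yaw of clamp y 1.8990002331829958 252.82982864702947
knob [ 614.93159613 -137.82306601  104.        ] [ 616.45617769 -138.55776424  104.        ]
head [568.35614748 -21.98558052  54.        ] [573.48982744 -22.97017644  54.        ]
((318.9593811035156, 166.3068389892578), (72.39447784423828, 132.28045654296875), 78.13561248779297)
1290.566181385284
136 [13 16 12 12 14 13 15 15 12 14 14 -2  0  3  2 -4  1  5  2 -1  3  3  0  1
  1]
139 [ 14  12  14  14  15  14  17  12  15  11  15   6   2  -1   3   3   0  -4
   3  -3  -1 104 103   3  -2]
142 [  16    8   13   16   14   16   14    9   18   15   17   -3    3   -2
    2   -3    3   -4   -5    2   76  104  107 1291    1]
145 [41 15 15 13 14 15  9 18 13 14 14 10  3  0  3  0  3 -2 53 52 59 83 77  4
  0]
148 [37 14 11 14 10 12 16 26 26  9 16 15 -1 -1 52 54 63 54 56 54 51 56 51  0
  5]
151 [43 17 10 12 27 24 55 53 52 41 35 52 62 62 64 63 58 52 53 51 -1 -2  2  3
  3]
154 [45 39 24 25 26 58 56 59 51 55 54 66 63 58 53 54 47  0  5  1  2  3 -3  2
  2]
157 [45 40 21 29 52 52 56 95 88 62 63 56 53 49  1  1  0 -1  5  3  2 -1  4  0
  0]
160 [  38   41   27   25   52   51   56   87   70   58   51   16   41   -4
    7   -1   -2    6    3   -3    3    0 1291    3   -2]
163 [43 40 38 17 39 59 54 56 57 54 44 19 39 11 -2  2 -3 -2  3  1  0 -1  1  1
  4]
166 [34 42 43 12 31 54 55 56 55 47 15 17 13 17  1  2 -2  1  4  0  3  1 -1 -1
  1]
169 [1291   37   41   14   14   13   43   39   41   16   15   14   16   12
   -4    0    1   -2    2    3    4    2   -3   -1    3]
```

Run:
```python
from h import *
for n,(u0,u1,v0,v1),(ku,kv) in(('top',(315,340,148,168),(369,140)),('side',(285,305,180,200),(285,153))):
    q=np.load(f'pics/{n}0.npz');d=q['d'].astype(float);P=pts(n,d);m=np.zeros(d.shape,bool);m[v0:v1,u0:u1]=1
    k=m&(P[...,2]>78)&(P[...,2]<110); print(n,k.sum(),P[k].round(0).tolist()[:12],P[k].mean(0).round(1))
    k=m&(P[...,2]>82)&(P[...,2]<110);vu=np.argwhere(k).mean(0);print(vu,ray(n,vu[1],vu[0],92))
    k=(abs(P[...,2]-104)<6)&(d>0);k[:kv-8]=0;k[kv+8:]=0;k[:,:ku-8]=0;k[:,ku+8:]=0;vu=np.argwhere(k).mean(0);print('knob',k.sum(),ray(n,vu[1],vu[0],104))
    k=m|0; k=(abs(P[...,2]-54)<6)&(d>0); 
    Q=P[k]; Q=Q[(np.hypot(Q[:,0]-572,Q[:,1]+25)<35)]; print('head',len(Q),Q.mean(0), Q.min(0),Q.max(0))
y=np.array([-.326,.945]);x=np.array([.945,.326])
```

```text
top 26 [[570.0, -31.0, 96.0], [571.0, -34.0, 93.0], [569.0, -26.0, 88.0], [569.0, -29.0, 90.0], [569.0, -32.0, 90.0], [568.0, -34.0, 94.0], [567.0, -21.0, 88.0], [565.0, -24.0, 95.0], [565.0, -26.0, 94.0], [566.0, -29.0, 90.0], [567.0, -32.0, 88.0], [565.0, -34.0, 95.0]] [565.  -28.5  89.7]
[157.41666667 327.83333333] [564.78093096 -28.65399129  92.        ]
knob 41 [ 611.96827631 -136.3089989   104.        ]
head 245 [570.67854787 -24.36935258  54.11415744] [545.52294329 -59.36517041  48.0849074 ] [ 5.96785434e+02 -1.11863852e-01  5.97392497e+01]
side 19 [[574.0, -36.0, 88.0], [570.0, -31.0, 93.0], [567.0, -31.0, 93.0], [572.0, -27.0, 93.0], [569.0, -25.0, 95.0], [567.0, -30.0, 90.0], [564.0, -32.0, 89.0], [574.0, -33.0, 83.0], [568.0, -22.0, 94.0], [565.0, -22.0, 94.0], [564.0, -29.0, 88.0], [574.0, -31.0, 81.0]] [567.9 -26.8  88.4]
[181.8125 294.5625] [567.19119808 -24.49046156  92.        ]
knob 28 [ 615.09108374 -134.80422005  104.        ]
head 169 [574.2588503  -21.95884741  54.3511248 ] [548.36631346 -56.20439431  48.03723378] [600.31733772   2.61420259  59.64878577]
```

Request:
jog_arm --plan '[0.362, -0.56, 0, 0, 0, -50.3, 0.362, -0.56, 0, 0, 0, -50.3, 0.362, -0.56, 0, 0, 0, -50.3, 0.362, -0.56, 0, 0, 0, -50.3, 0.362, -0.56, 0, 0, 0, -50.3, 0.362, -0.56, 0, 0, 0, -50.3, 0.362, -0.56, 0, 0, 0, -50.3, 0.362, -0.56, 0, 0, 0, -50.3, 0.362, -0.56, 0, 0, 0, -50.3, 0.362, -0.56, 0, 0, 0, -50.3, 0.362, -0.56, 0, 0, 0, -50.3, 0.362, -0.56, 0, 0, 0, -50.3, 0.362, -0.56, 0, 0, 0, -50.3, 0.362, -0.56, 0, 0, 0, -50.3, 0.362, -0.56, 0, 0, 0, -50.3, 0.362, -0.56, 0, 0, 0, -50.3]' --claw 0

```text
clock: 1.7
eef_pos: [540.1, -39.1, 205.1]
eef_rot: [-3.141, -0.001, 1.933]
wrist_force: [0.2, 0.8, 0.4]
finger_gap: 0.4
finger_force: 0.0
```

Request:
jog_arm --plan '[0, 0, -0.05, 0, 0, 0, 0, 0, -0.1, 0, 0, 0, 0, 0, -0.13, 0, 0, 0, 0, 0, -0.137, 0, 0, 0, 0, 0, -0.137, 0, 0, 0, 0, 0, -0.137, 0, 0, 0]'

```text
clock: 2.3
eef_pos: [541.5, -39.4, 70.5]
eef_rot: [3.139, 0.001, 1.934]
wrist_force: [0.1, 0.0, -0.4]
finger_gap: 0.7
finger_force: 0.0
```

Run:
```python
from h import *
print(manip.read_state()['wrist_force'])
a,_=look('top','t1');b,_=look('side','s1')
A=cv2.resize(a[110:210,260:390],None,fx=4,fy=4,interpolation=cv2.INTER_CUBIC);B=cv2.resize(b[140:240,250:318],None,fx=4,fy=4,interpolation=cv2.INTER_CUBIC)
cv2.imwrite('pics/m1.png',np.hstack([A,B])[:,:,::-1])
```

```text
[ 0.14893706  0.02796397 -0.41818067]
```

View pics/m1.png

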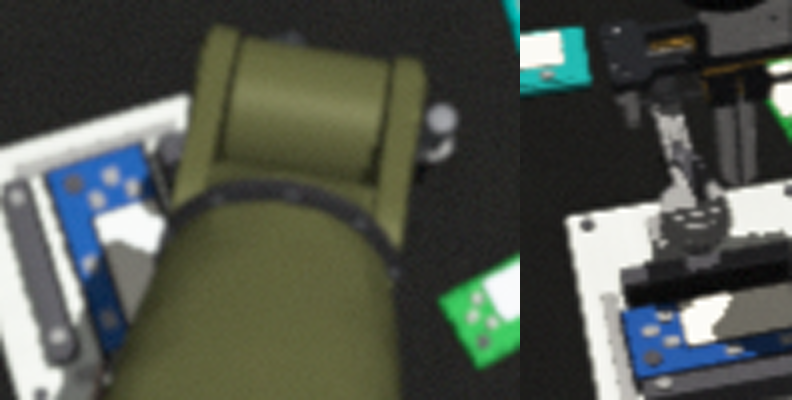

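The top view is blocked by the arm. In the side view the closed fingers are at about (738,150), on the -x side of the fin at about (710,185), clear of it. I'll push now.

Request:
jog_arm --plan '[0.006, 0.002, 0, 0, 0, 0, 0.009, 0.0035, 0, 0, 0, 0, 0.012, 0.0045, 0, 0, 0, 0, 0.015, 0.0057, 0, 0, 0, 0, 0.015, 0.0057, 0, 0, 0, 0]'

```text
clock: 2.9
eef_pos: [556.0, -34.0, 68.4]
eef_rot: [3.142, 0.0, 1.933]
wrist_force: [0.0, -0.3, 0.0]
finger_gap: 0.4
finger_force: 0.0
```

Request:
jog_arm --plan '[0.003, 0.0011, 0, 0, 0, 0, 0.005, 0.0019, 0, 0, 0, 0, 0.005, 0.0019, 0, 0, 0, 0]'

```text
clock: 3.2
eef_pos: [560.9, -32.2, 68.4]
eef_rot: [3.141, 0.0, 1.933]
wrist_force: [0.2, -0.4, -0.0]
finger_gap: 0.2
finger_force: 0.0
```

Request:
jog_arm --plan '[0.003, 0.0011, 0, 0, 0, 0, 0.005, 0.0019, 0, 0, 0, 0, 0.005, 0.0019, 0, 0, 0, 0]'

```text
clock: 3.5
eef_pos: [565.9, -30.2, 68.5]
eef_rot: [3.141, 0.0, 1.933]
wrist_force: [-0.1, -0.5, 0.2]
finger_gap: 0.6
finger_force: 0.0
```

Run:
```python
from h import *
b,_=look('side','s2')
B=cv2.resize(b[140:230,250:330],None,fx=6,fy=6,interpolation=cv2.INTER_CUBIC)
cv2.imwrite('pics/m2.png',B[:,:,::-1])
```

```text
(no output)
```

View pics/m2.png

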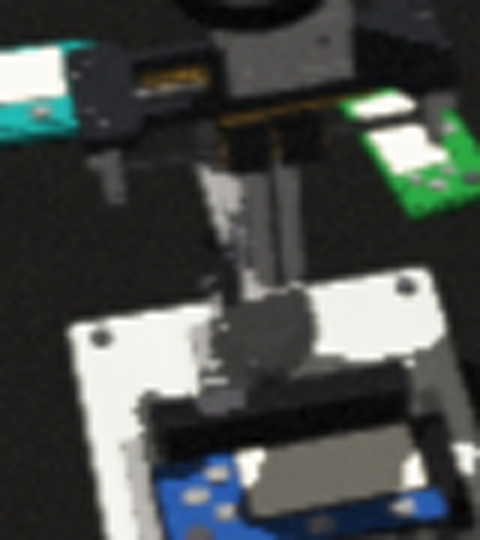

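The side view shows the fin just left of the fingers, at about (235,275), and there is no contact force, so it has snapped over. Next I'll retreat, rise and go above the knob.

Request:
jog_arm --plan '[-0.012, -0.0045, 0, 0, 0, 0, -0.012, -0.0045, 0.04, 0, 0, 0, -0.006, -0.01, 0.065, 0, 0, 0, 0.02, -0.04, 0.065, 0, 0, 0, 0.04, -0.08, 0.065, 0, 0, 0, 0.049, -0.107, 0.065, 0, 0, 0, 0.049, -0.107, 0.065, 0, 0, 0, 0.049, -0.107, 0.065, 0, 0, 0]' --claw 0.034

```text
clock: 4.35
eef_pos: [614.4, -137.4, 133.0]
eef_rot: [-3.141, -0.001, 1.932]
wrist_force: [-0.5, 0.8, -0.8]
finger_gap: 33.9
finger_force: 0.0
```

Run:
```python
from h import *
b,d=look('side','s3'); d=d.astype(float);P=pts('side',d)
m=np.zeros(d.shape,bool);m[175:205,280:310]=1
k=m&(P[...,2]>80)&(P[...,2]<100)&(P[...,1]>-50);vu=np.argwhere(k).mean(0);print('fin',k.sum(),ray('side',vu[1],vu[0],92))
B=cv2.resize(b[120:220,255:335],None,fx=6,fy=6,interpolation=cv2.INTER_CUBIC)
cv2.imwrite('pics/m3.png',B[:,:,::-1])
```

```text
fin 20 [587.87098911 -19.0517048   92.        ]
```

View pics/m3.png

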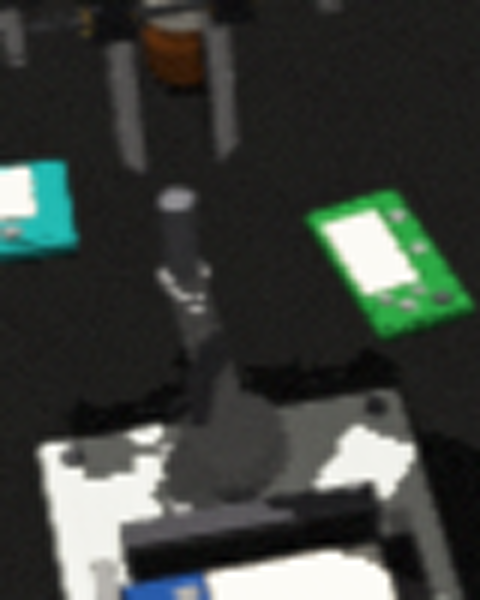

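The lever now shows as set to tighten: the fin has moved to (587,-19), about +14 mm lateral. The fingers straddle the knob at (178,200) and are centred on it. I'll descend over it and close to a loose cage.

Request:
jog_arm --plan '[0, 0, -0.02, 0, 0, 0, 0, 0, -0.045, 0, 0, 0, 0, 0, -0.065, 0, 0, 0, 0, 0, -0.069, 0, 0, 0, 0, 0, -0.069, 0, 0, 0]'

```text
clock: 4.9
eef_pos: [614.5, -136.5, 64.6]
eef_rot: [-3.141, -0.0, 1.934]
wrist_force: [-0.1, 0.1, -0.2]
finger_gap: 34.2
finger_force: 0.0
```

Request:
jog_arm --plan '[0, 0, 0, 0, 0, 0, 0, 0, 0, 0, 0, 0, 0, 0, 0, 0, 0, 0]' --claw 0.022 --force 5

```text
clock: 5.2
eef_pos: [615.1, -137.3, 65.4]
eef_rot: [3.14, 0.001, 1.933]
wrist_force: [1.0, -0.3, 1.0]
finger_gap: 22.0
finger_force: 0.3
```

Run:
```python
import numpy as np
S=np.array([572,-24.5]); a0=np.arctan2(-137+24.5,614.5-572); q0=-.03
base=S+120*np.array([np.cos(a0),np.sin(a0)])
for q in (-.55,-.5,-.4,-.3,-.2,-.1,-.03,.1,.2,.3,.4,.5,.55):
    a=a0-(q-q0); p=S+120*np.array([np.cos(a),np.sin(a)]); print(q,(p-base).round(1),round(-np.degrees(q-q0),1))
```

```text
-0.55 [50.2 35.9] 29.8
-0.5 [46.2 31.4] 26.9
-0.4 [37.7 22.9] 21.2
-0.3 [28.4 15.4] 15.5
-0.2 [18.4  8.8] 9.7
-0.1 [7.7 3.2] 4.0
-0.03 [0. 0.] -0.0
0.1 [-14.9  -4.6] -7.4
0.2 [-26.7  -6.7] -13.2
0.3 [-38.7  -7.7] -18.9
0.4 [-50.7  -7.5] -24.6
0.5 [-62.6  -6. ] -30.4
0.55 [-68.5  -4.9] -33.2
```

Request:
jog_arm --plan '[0.0077, 0.0032, 0, 0, 0, 4, 0.013, 0.006, 0, 0, 0, 7, 0.0184, 0.0088, 0, 0, 0, 9.7, 0.0235, 0.012, 0, 0, 0, 12.6, 0.0284, 0.0154, 0, 0, 0, 15.5, 0.033, 0.019, 0, 0, 0, 18.4, 0.0377, 0.0229, 0, 0, 0, 21.2, 0.042, 0.027, 0, 0, 0, 24, 0.0462, 0.0314, 0, 0, 0, 26.9, 0.0462, 0.0314, 0, 0, 0, 26.9]'

```text
clock: 6.2
eef_pos: [661.2, -105.8, 64.8]
eef_rot: [3.141, 0.001, 2.404]
wrist_force: [-0.4, -0.1, 0.0]
finger_gap: 22.5
finger_force: 0.0
```

Request:
jog_arm --plan '[0.004, 0.0045, 0, 0, 0, 2.9, 0.004, 0.0045, 0, 0, 0, 2.9]'

```text
clock: 6.4
eef_pos: [665.0, -101.2, 64.6]
eef_rot: [3.141, 0.0, 2.453]
wrist_force: [-0.9, -0.1, -0.2]
finger_gap: 21.9
finger_force: 0.0
```

```bash
cat > tab.py <<'E'
import numpy as np
S=np.array([572,-24.5]); a0=np.arctan2(-137+24.5,614.5-572); q0=-.03
def p(q): a=a0-(q-q0); return S+120*np.array([np.cos(a),np.sin(a)])
def tan(q): a=a0-(q-q0); return np.array([np.sin(a),-np.cos(a)])
E
python3 - <<'E'
from tab import *
f=lambda A,B,n:[[round(q,3),*((p(q)-p(A))/1000).round(4),round(-np.degrees(q-A),1)] for q in np.linspace(A,B,n+1)[1:]]
print(f(-.55,-.05,10))
for q in np.arange(-.05,.56,.05): print(round(q,2),f(q,q+.05,2),'t',tan(q+.05).round(2))
E
```

```text
[[np.float64(-0.5), np.float64(-0.0039), np.float64(-0.0045), np.float64(-2.9)], [np.float64(-0.45), np.float64(-0.0081), np.float64(-0.0089), np.float64(-5.7)], [np.float64(-0.4), np.float64(-0.0124), np.float64(-0.013), np.float64(-8.6)], [np.float64(-0.35), np.float64(-0.017), np.float64(-0.0169), np.float64(-11.5)], [np.float64(-0.3), np.float64(-0.0218), np.float64(-0.0205), np.float64(-14.3)], [np.float64(-0.25), np.float64(-0.0267), np.float64(-0.0239), np.float64(-17.2)], [np.float64(-0.2), np.float64(-0.0318), np.float64(-0.0271), np.float64(-20.1)], [np.float64(-0.15), np.float64(-0.037), np.float64(-0.03), np.float64(-22.9)], [np.float64(-0.1), np.float64(-0.0424), np.float64(-0.0327), np.float64(-25.8)], [np.float64(-0.05), np.float64(-0.0479), np.float64(-0.035), np.float64(-28.6)]]
-0.05 [[np.float64(-0.025), np.float64(-0.0028), np.float64(-0.0011), np.float64(-1.4)], [np.float64(0.0), np.float64(-0.0056), np.float64(-0.0021), np.float64(-2.9)]] t [-0.95 -0.33]
0.0 [[np.float64(0.025), np.float64(-0.0028), np.float64(-0.0009), np.float64(-1.4)], [np.float64(0.05), np.f
[... 1348 characters left out ...]
4(0.425), np.float64(-0.003), np.float64(0.0002), np.float64(-1.4)], [np.float64(0.45), np.float64(-0.006), np.float64(0.0006), np.float64(-2.9)]] t [-0.99  0.12]
0.45 [[np.float64(0.475), np.float64(-0.003), np.float64(0.0004), np.float64(-1.4)], [np.float64(0.5), np.float64(-0.0059), np.float64(0.0009), np.float64(-2.9)]] t [-0.99  0.17]
0.5 [[np.float64(0.525), np.float64(-0.003), np.float64(0.0005), np.float64(-1.4)], [np.float64(0.55), np.float64(-0.0059), np.float64(0.0012), np.float64(-2.9)]] t [-0.98  0.22]
0.55 [[np.float64(0.575), np.float64(-0.0029), np.float64(0.0007), np.float64(-1.4)], [np.float64(0.6), np.float64(-0.0058), np.float64(0.0014), np.float64(-2.9)]] t [-0.96  0.27]
```

Free part of the stroke, ending while still moving so I get a dynamic force reading:

Request:
jog_arm --plan '[-0.0039, -0.0045, 0, 0, 0, -2.9, -0.0081, -0.0089, 0, 0, 0, -5.7, -0.0124, -0.013, 0, 0, 0, -8.6, -0.017, -0.0169, 0, 0, 0, -11.5, -0.0218, -0.0205, 0, 0, 0, -14.3, -0.0267, -0.0239, 0, 0, 0, -17.2]'

```text
clock: 7.0
eef_pos: [638.1, -125.4, 64.6]
eef_rot: [3.14, 0.0, 2.148]
wrist_force: [5.5, 4.7, -3.9]
finger_gap: 21.9
finger_force: 3.4
```

Request:
jog_arm --plan '[-0.0026, -0.0017, 0, 0, 0, -1.4, -0.0051, -0.0032, 0, 0, 0, -2.9, -0.0077, -0.0047, 0, 0, 0, -4.3, -0.0103, -0.0061, 0, 0, 0, -5.7]'

```text
clock: 7.4
eef_pos: [628.3, -131.0, 64.5]
eef_rot: [3.14, 0.0, 2.05]
wrist_force: [7.2, 3.9, -2.5]
finger_gap: 22.1
finger_force: 3.9
```

Request:
jog_arm --plan '[0, 0, 0, 0, 0, 0, 0, 0, 0, 0, 0, 0]'

```text
clock: 7.6
eef_pos: [628.1, -131.1, 64.5]
eef_rot: [3.14, -0.0, 2.051]
wrist_force: [4.9, 4.5, -3.2]
finger_gap: 22.2
finger_force: 2.9
```

Request:
jog_arm --plan '[-0.0027, -0.0013, 0, 0, 0, -1.4, -0.0054, -0.0027, 0, 0, 0, -2.9, -0.0081, -0.0038, 0, 0, 0, -4.3, -0.0109, -0.005, 0, 0, 0, -5.7]'

```text
clock: 8.0
eef_pos: [617.4, -135.9, 64.5]
eef_rot: [3.14, -0.0, 1.951]
wrist_force: [6.0, 4.2, -3.7]
finger_gap: 21.9
finger_force: 4.0
```

Request:
jog_arm --plan '[0, 0, 0, 0, 0, 0, 0, 0, 0, 0, 0, 0]'

```text
clock: 8.2
eef_pos: [617.2, -136.0, 64.6]
eef_rot: [3.14, -0.0, 1.952]
wrist_force: [5.2, 3.3, -3.2]
finger_gap: 22.2
finger_force: 3.0
```

Request:
jog_arm --plan '[-0.0028, -0.0011, 0, 0, 0, -1.4, -0.0056, -0.0021, 0, 0, 0, -2.9]' --force 30

```text
clock: 8.4
eef_pos: [611.8, -138.0, 64.5]
eef_rot: [3.139, -0.0, 1.9]
wrist_force: [7.3, 4.3, -2.8]
finger_gap: 22.0
finger_force: 3.9
```

Request:
jog_arm --plan '[-0.0014, -0.0005, 0, 0, 0, -0.7, -0.0028, -0.0009, 0, 0, 0, -1.4]'

```text
clock: 8.6
eef_pos: [609.0, -138.9, 64.5]
eef_rot: [3.14, -0.0, 1.876]
wrist_force: [7.1, 4.9, -4.1]
finger_gap: 22.1
finger_force: 3.9
```

Request:
jog_arm --plan '[-0.0014, -0.0004, 0, 0, 0, -0.7, -0.0029, -0.0009, 0, 0, 0, -1.4]'

```text
clock: 8.8
eef_pos: [606.1, -139.7, 64.6]
eef_rot: [3.14, -0.0, 1.852]
wrist_force: [7.3, 4.7, -3.9]
finger_gap: 22.2
finger_force: 3.9
```

Request:
jog_arm --plan '[-0.0014, -0.0004, 0, 0, 0, -0.7, -0.0029, -0.0008, 0, 0, 0, -1.4]'

```text
clock: 9.0
eef_pos: [603.2, -140.5, 64.6]
eef_rot: [3.14, -0.0, 1.827]
wrist_force: [6.3, 4.9, -2.8]
finger_gap: 21.9
finger_force: 3.9
```

Request:
jog_arm --plan '[-0.0015, -0.0004, 0, 0, 0, -0.7, -0.0029, -0.0007, 0, 0, 0, -1.4]'

```text
clock: 9.2
eef_pos: [600.3, -141.3, 64.5]
eef_rot: [3.14, -0.0, 1.803]
wrist_force: [7.6, 5.6, -3.6]
finger_gap: 22.2
finger_force: 3.9
```

Request:
jog_arm --plan '[-0.0015, -0.0004, 0, 0, 0, -0.7, -0.0029, -0.0007, 0, 0, 0, -1.4]'

```text
clock: 9.4
eef_pos: [597.4, -141.9, 64.5]
eef_rot: [3.14, -0.001, 1.779]
wrist_force: [6.7, 5.2, -3.5]
finger_gap: 22.2
finger_force: 3.8
```

Request:
jog_arm --plan '[-0.0015, -0.0003, 0, 0, 0, -0.7, -0.003, -0.0005, 0, 0, 0, -1.4]'

```text
clock: 9.6
eef_pos: [594.5, -142.4, 64.6]
eef_rot: [3.14, -0.0, 1.754]
wrist_force: [7.2, 4.8, -3.9]
finger_gap: 21.9
finger_force: 3.9
```

Request:
jog_arm --plan '[-0.0015, -0.0003, 0, 0, 0, -0.7, -0.003, -0.0005, 0, 0, 0, -1.4]'

```text
clock: 9.8
eef_pos: [591.5, -142.9, 64.6]
eef_rot: [3.14, -0.001, 1.73]
wrist_force: [6.7, 3.8, -4.0]
finger_gap: 22.3
finger_force: 3.9
```

Request:
jog_arm --plan '[-0.0015, -0.0002, 0, 0, 0, -0.7, -0.003, -0.0004, 0, 0, 0, -1.4]'

```text
clock: 10.0
eef_pos: [588.5, -143.4, 64.6]
eef_rot: [3.139, -0.001, 1.705]
wrist_force: [6.9, 4.5, -4.0]
finger_gap: 22.0
finger_force: 3.9
```

Request:
jog_arm --plan '[-0.0015, -0.0002, 0, 0, 0, -0.7, -0.003, -0.0004, 0, 0, 0, -1.4]'

```text
clock: 10.2
eef_pos: [585.5, -143.7, 64.6]
eef_rot: [3.139, -0.001, 1.681]
wrist_force: [7.6, 4.7, -3.5]
finger_gap: 22.4
finger_force: 3.8
```

Request:
jog_arm --plan '[-0.0015, -0.0001, 0, 0, 0, -0.7, -0.003, -0.0002, 0, 0, 0, -1.4]'

```text
clock: 10.4
eef_pos: [582.5, -144.0, 64.6]
eef_rot: [3.139, -0.001, 1.656]
wrist_force: [6.4, 5.2, -4.0]
finger_gap: 22.0
finger_force: 3.9
```

Request:
jog_arm --plan '[-0.0015, -0.0001, 0, 0, 0, -0.7, -0.003, -0.0002, 0, 0, 0, -1.4]'

```text
clock: 10.6
eef_pos: [579.5, -144.2, 64.6]
eef_rot: [3.139, -0.001, 1.632]
wrist_force: [6.8, 4.5, -3.8]
finger_gap: 22.0
finger_force: 3.9
```

Request:
jog_arm --plan '[-0.0015, 0, 0, 0, 0, -0.7, -0.003, -0.0001, 0, 0, 0, -1.4]'

```text
clock: 10.8
eef_pos: [576.5, -144.3, 64.6]
eef_rot: [3.14, -0.001, 1.607]
wrist_force: [6.9, 4.8, -4.3]
finger_gap: 22.0
finger_force: 3.8
```

Request:
jog_arm --plan '[-0.0015, 0, 0, 0, 0, -0.7, -0.003, 0, 0, 0, 0, -1.4]'

```text
clock: 11.0
eef_pos: [573.5, -144.3, 64.6]
eef_rot: [3.139, -0.001, 1.583]
wrist_force: [7.3, 4.5, -3.7]
finger_gap: 22.4
finger_force: 3.9
```

Request:
jog_arm --plan '[-0.0015, 0, 0, 0, 0, -0.7, -0.003, 0, 0, 0, 0, -1.4]'

```text
clock: 11.2
eef_pos: [570.5, -144.3, 64.6]
eef_rot: [3.139, -0.001, 1.559]
wrist_force: [8.0, 5.6, -3.3]
finger_gap: 22.3
finger_force: 3.8
```

Run:
```python
from h import *
a=np.load('pics/side0.npz')['p'];b,d=look('side','s4')
f=lambda x:cv2.resize(x[180:250,255:345],None,fx=4,fy=4,interpolation=cv2.INTER_CUBIC)
cv2.imwrite('pics/m4.png',np.hstack([f(a),f(b)])[:,:,::-1])
```

```text
(no output)
```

View pics/m4.png

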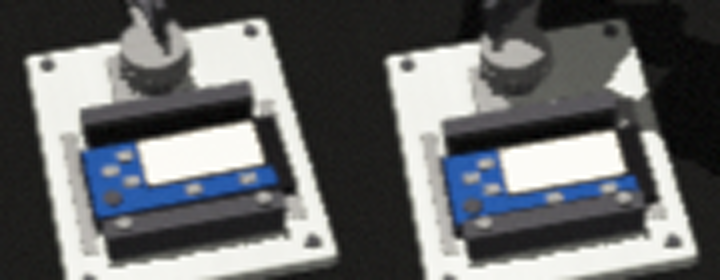

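The picture shows the jaw has advanced and now sits against the frame's near edge at about (530,120), with the frame close to the stop at about (545,205). I'll go on in single small steps.

Request:
jog_arm --plan '[-0.0012, 0, 0, 0, 0, -0.6, -0.0024, 0, 0, 0, 0, -1.1]'

```text
clock: 11.45
eef_pos: [568.2, -144.3, 64.6]
eef_rot: [3.139, -0.001, 1.539]
wrist_force: [7.7, 5.6, -3.5]
finger_gap: 22.1
finger_force: 3.8
```

Request:
jog_arm --plan '[-0.0012, 0, 0, 0, 0, -0.6, -0.0024, 0.0001, 0, 0, 0, -1.1]'

```text
clock: 11.65
eef_pos: [565.8, -144.2, 64.6]
eef_rot: [3.139, -0.001, 1.52]
wrist_force: [8.7, 4.6, -4.9]
finger_gap: 21.9
finger_force: 3.9
```

Request:
jog_arm --plan '[-0.0012, 0.0001, 0, 0, 0, -0.6, -0.0024, 0.0002, 0, 0, 0, -1.1]'

```text
clock: 11.85
eef_pos: [563.5, -144.0, 64.6]
eef_rot: [3.139, -0.001, 1.501]
wrist_force: [8.6, 5.3, -3.7]
finger_gap: 22.3
finger_force: 4.2
```

Request:
jog_arm --plan '[-0.0012, 0.0001, 0, 0, 0, -0.6, -0.0024, 0.0002, 0, 0, 0, -1.1]'

```text
clock: 12.05
eef_pos: [561.2, -143.8, 64.6]
eef_rot: [3.139, -0.001, 1.482]
wrist_force: [8.8, 4.3, -5.4]
finger_gap: 21.9
finger_force: 4.6
```

Request:
jog_arm --plan '[-0.0012, 0.0001, 0, 0, 0, -0.6, -0.0024, 0.0003, 0, 0, 0, -1.1]'

```text
clock: 12.25
eef_pos: [558.8, -143.5, 64.6]
eef_rot: [3.139, -0.001, 1.463]
wrist_force: [10.4, 3.9, -5.3]
finger_gap: 22.0
finger_force: 4.9
```

Request:
jog_arm --plan '[-0.0009, 0.0001, 0, 0, 0, -0.4, -0.0018, 0.0003, 0, 0, 0, -0.9]'

```text
clock: 12.45
eef_pos: [557.1, -143.2, 64.6]
eef_rot: [3.139, -0.001, 1.447]
wrist_force: [10.7, 4.4, -6.4]
finger_gap: 22.1
finger_force: 5.1
```

Request:
jog_arm --plan '[0, 0, 0, 0, 0, 0, 0, 0, 0, 0, 0, 0]'

```text
clock: 12.65
eef_pos: [557.0, -143.3, 64.6]
eef_rot: [3.139, -0.001, 1.447]
wrist_force: [8.4, 4.7, -5.5]
finger_gap: 22.2
finger_force: 4.4
```

Request:
jog_arm --plan '[0, 0, 0, 0, 0, 0, 0, 0, 0, 0, 0, 0, 0, 0, 0, 0, 0, 0]' --claw 0.036

```text
clock: 12.95
eef_pos: [556.3, -143.7, 64.8]
eef_rot: [3.141, -0.0, 1.448]
wrist_force: [2.6, 2.0, 0.2]
finger_gap: 36.0
finger_force: 1.3
```

Request:
jog_arm --plan '[0, 0, 0.015, 0, 0, 0, 0, 0, 0.045, 0, 0, 0, 0, 0, 0.09, 0, 0, 0, 0, 0, 0.13, 0, 0, 0, 0, -0.04, 0.15, 0, 0, 0, -0.03, -0.085, 0.15, 0, 0, 0, -0.06, -0.13, 0.15, 0, 0, 0, -0.1, -0.16, 0.15, 0, 0, 0, -0.12, -0.2, 0.15, 0, 0, 0, -0.12, -0.2, 0.15, 0, 0, 0, -0.12, -0.2, 0.15, 0, 0, 0]'

```text
clock: 14.05
eef_pos: [435.3, -344.5, 215.4]
eef_rot: [3.141, 0.0, 1.446]
wrist_force: [0.9, 2.0, -0.1]
finger_gap: 35.7
finger_force: 0.0
```

Run:
```python
from h import *
a,_=look('top','t5');b,d=look('side','s5')
f=lambda x:cv2.resize(x,None,fx=4,fy=4,interpolation=cv2.INTER_CUBIC)
cv2.imwrite('pics/m5.png',np.hstack([f(a[120:220,245:375])[:, :420],f(b[150:250,255:345])])[:,:,::-1])
```

```text
(no output)
```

View pics/m5.png

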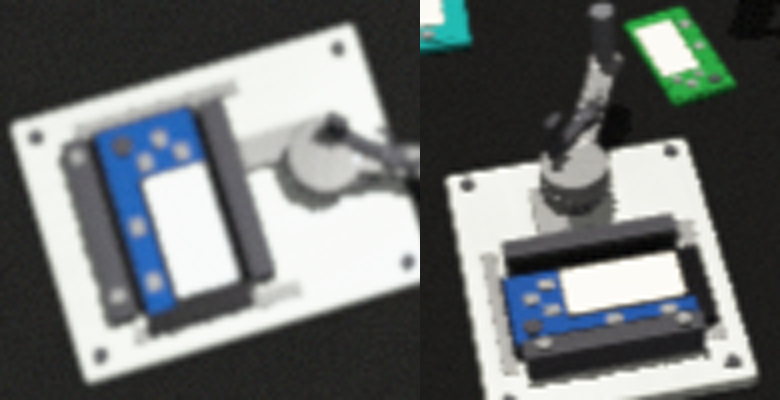

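The final picture shows the frame pinched between the jaw and the back stop. The fin is on the tighten side, at (330,125) against the head at (325,158), and the robot is clear. I'm handing in.

```bash
python3 -c "
from h import *
print(manip.sign_off())"
```

```text
the job is handed in; nothing more can be done
None
```

I handed the job in at about 14 s: the lever is set to tighten, the frame is held against the back stop at an estimated 15–27 N (judged from the rise in effort at the knob), and the arm is clear of everything; no verdict came back.

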